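# Locate a terminal block on the stud of a switchgear back plate

### The job

Pick up the loose terminal block on the steel base plate and lay it along the slot of the aluminium back plate with its base plate resting on top of the stud that stands in the slot, then slide it along the slot by feel until the stud comes up through its hole and the base plate drops flush on the back plate, still pointing along the slot. Be gentle: never push the block against the back plate or stud with more than about 30 N (3 kg). Leave the other things on the bench where they are and let go at the end.

Things in the scene. Friction and masses are not known exactly. Their poses are not given: they have to be found in the camera images.
- block: the loose part (sizes in mm): black terminal block, six steel screws on top, on a steel base plate with one hole beside the block. Origin on the plate's underside, x along it towards the hole end, z up. Plate 112 long (x -50 to 62), 34 wide, 4 thick. Black housing 48 long (x -34 to 14), 24 wide, z 4 to 40. Hole 11 diameter, through, at x 32, y 0. 0.15 to 0.31 kg
- block_hole (a point): centre of the hole, at the underside of the base plate (block frame x = 32 mm, y = 0, z = 0)
- block_grip (a point): point inside the black housing where to grip it from above across its 24 mm width, fingers closing along the block's y; block frame x = -10, y = 0, z = 27 mm
- panel: aluminium back plate fixed on the bench (sizes in mm), 280 (x) by 260 (y), 12 thick; origin at the centre of its underside, z up; the slot runs along its x at y 60. It carries, fixed, a black contactor (75 x 56, up to z 91, centre x 70, y -75), a black strip without base plate (24 x 90, up to z 36, centre x -90, y -60) and the stud
- slot_mid (a point): middle of the dark slot (40 x 10 mm) on the panel's top face (panel x 40, y 60, z 12), axes as the panel. The stud: plain steel, 8 diameter, 10 tall above the face, top edge bevelled 1.5, clamped rigidly upright on the slot's centre line, anywhere up to 12 to either side of this point along x; its place is not measured: see or feel it. The block may lie either way round along the slot
- screwdriver: loose screwdriver lying beside the block, parallel to it, about 100 mm to its left (block's +y), 170 long; leave it
- strip: loose black terminal strip without base plate, 60 x 20 x 20, brass screws, about 100 mm to the block's right (-y); leave it
- nut: loose round steel nut blank, 20 diameter, 10 tall, on the panel about 70 mm beside the slot; leave it
- jar: clear jar, 64 diameter, 90 tall, to the right of the panel; leave it
- wrench: wrench 190 long, to the right of the panel; leave it

How it is judged (in metres and radians):
On the way:
1. the base plate rests on top of the stud, the hole over the line of the slot but not yet over the stud (contact force between block and panel above 0.3 N and z of block_hole in the frame of slot_mid between 0.005 and 0.016 m and x of block_hole in the frame of slot_mid between -0.045 and 0.045 m and y of block_hole in the frame of slot_mid between -0.015 and 0.015 m), for 0.1 s.
At the end, for the whole second after the job is handed in: The block lies still and released, its base plate flush on the panel (within 2.5 mm, tilt under 3 degrees) with the stud through its hole (hole within 14.5 mm of the slot's middle along it, 5 mm across), pointing along the slot within 10 degrees, either way round (z of block_hole in the frame of slot_mid between -0.003 and 0.0025 m and x of block_hole in the frame of slot_mid between -0.0145 and 0.0145 m and y of block_hole in the frame of slot_mid between -0.005 and 0.005 m and angle between block's own z axis and vertical below 0.05 rad and angle between the x axis of block and the x axis of panel, either way round below 0.17 rad and linear speed of block below 0.01 m/s); the robot touches nothing.
It fails at once if the block is pushed against the panel, its stud or what it carries with more than 40 N (contact force between block and panel above 40 N).
It fails at once if the screwdriver, strip, nut, jar or wrench is moved by more than 30 mm (distance of any of screwdriver, strip, nut, jar, wrench from where it was at the start of the episode above 0.03 m).
It also fails if it takes over 51 s, if anything falls off the work surface, if the arm or the gripper's body presses on something with over 40 N, if the wrist force passes 120 N, or if a joint passes its speed limit or range.

### The arm

A 6-joint arm with a two-finger parallel gripper is mounted at the origin on the work surface. World frame = base frame: x ahead of the robot, y to its left, z up, the work surface at z = 0. Lengths are in mm, angles in degrees, forces in N, time in s.
With the tool pointing down it reaches from about 350 to 850 mm from the base axis. Payload 8.1 kg.
Tool frame: the origin (TCP) lies midway between the tips of the shut fingers; the grasp point (between the pads) lies 19 mm behind it; z points along the fingers, y is the line along which they close (so a half turn about z gives the same grasp; the last joint's range is limited). The gripper opens to 85 mm and grips with 20 to 120 N. Pads are 22 mm wide; open, the fingers measure 114 mm over their backs; the gripper's body (76 mm by 85 mm) begins 54 mm behind the grasp point. The pads swing forward as they close: fully open they stand 13 mm farther back than shut.
Start: joints at [62.258, 7.471, 85.268, -0, 87.261, -4.893], TCP at [232.967, 552.93, 231.292] pointing down, gripper open.
Joint ranges: [-169.43, 169.43], [-51.17, 129.36], [1.28, 143.12], [-76.62, 256.62], [0, 156.53], [-152.29, 152.29]. Speed limits (degrees/s): [136.94, 136.94, 159.86, 180, 180, 180].

### API

Orientations are given as [roll, pitch, yaw] about the fixed x, y, z axes, in that order (R = Rz(yaw) Ry(pitch) Rx(roll)).
In Python, from bench import r, viewer gives the robot as it stands (r), with the cameras (viewer).
- The arm moves only by the shell command python3 steer.py 'ROWS' [FORCE]. ROWS is a JSON list of rows, 1 to 8 of them, each of 7 numbers: a rotation vector rx, ry, rz in degrees, then dx, dy, dz in mm, then the finger opening in mm; each row is the pose to reach, as a shift and turn from the pose commanded when the command began, along the tool's axes at that moment; what a row does not reach only later rows make up. A row lasts 1/8 s, in which the tool goes at most 62.5 mm and 10.7 degrees, less where a joint would pass 70% of its speed; a pose out of reach is approached as far as the arm can. The fingers move at their own pace and stop on an object; FORCE is the grip in N (left out, the last holds). Time passes only in rows, so rows that do not move let the fingers close. It prints the time, the measured TCP pose, the force, the opening and the grip force at its end. Input that does not fit is refused with a message, and nothing moves.
- r.sense(): the state, without advancing time (a new reading comes with each control period).
- viewer.snapshot(name): name is "scene" or "top" or "wrist"; returns a dict with "pixels" (420x560x3 uint8, blue, green, red), "fx", "fy", "cx", "cy" (pixels), "pose" (4x4, takes a point from camera to world coordinates). Camera axes: x right, y up, looking along -z (the intrinsics and any distortion apply to the point x, -y, -z); pixel columns grow to the right and rows downward; lengths in mm; the calibration is good to about 2 mm. A picture is of the moment at which its call begins. There is no depth.
- r.hand_in(): hands the job in; it is judged then, once.
The state is a dict: "time": time; "joint_pos": joint angles; "qd": joint speeds; "joint_efforts": joint torques, N m; "tool_pos": TCP position; "tcp_rot": TCP orientation; "ft_force": force on the tool from outside, world axes, zero at the start; "wrist_torque": the same for the moment, N m; "finger_gap": finger opening in mm; "grip_force": force on a finger pad.
Only numpy, scipy, OpenCV 4.12 (cv2) and the standard library are available. Lean on these libraries where they do the work, as an engineer would, in place of code of your own. Each camera call takes 0.05 s, during which the arm holds its last target. There are 200 camera calls.

## Working session

There is one attempt and no reset: what is moved stays moved. The work goes in short steps, Python scripts to look and compute and a shell command to move; the robot and the scene stay as the last step left them, time stands still between calls to the robot, and variables do not carry over. Pictures are saved under pics/ and viewed, at most 10 in all, crops included, and the job is handed in when it is done.

```bash
ls; mkdir -p pics
python3 - <<'E'
from bench import r, viewer
import cv2,numpy as np,pickle
d={}
for n in ("scene","top","wrist"):
    s=viewer.snapshot(n); d[n]=s; cv2.imwrite(f"pics/{n}0.png",s["pixels"])
    print(n,s["fx"],s["fy"],s["cx"],s["cy"],[k for k in s],np.round(s["pose"],3).tolist())
pickle.dump(d,open("d0.pkl","wb"))
print(r.sense())
E
```

```text
bench.py
pics
steer.py
scene 392.08033983473547 392.08033983473547 276.19184679538796 214.6963679492456 ['pixels', 'fx', 'fy', 'cx', 'cy', 'pose'] [[-0.816, -0.374, 0.442, 954.624], [0.578, -0.51, 0.637, 633.48], [-0.013, 0.775, 0.632, 667.083], [0.0, 0.0, 0.0, 1.0]]
top 490.2886392945181 490.2886392945181 269.9092886366336 212.6145338455323 ['pixels', 'fx', 'fy', 'cx', 'cy', 'pose'] [[0.021, 0.989, -0.144, 377.998], [-1.0, 0.023, 0.012, 6.581], [0.016, 0.144, 0.989, 1166.881], [0.0, 0.0, 0.0, 1.0]]
wrist 303.9993524318665 303.9993524318665 283.06148149435717 204.49563857377862 ['pixels', 'fx', 'fy', 'cx', 'cy', 'pose'] [[0.389, -0.877, -0.283, 162.185], [0.921, 0.369, 0.122, 584.054], [-0.002, -0.308, 0.951, 373.0], [0.0, 0.0, 0.0, 1.0]]
{'time': 0.15, 'joint_pos': array([ 6.22594039e+01,  7.50682698e+00,  8.53170390e+01,  2.18712278e-04,
        8.72609977e+01, -4.89157790e+00]), 'qd': array([ 0.13222458, -0.1927999 , -0.13849941,  0.00750297, -0.02483272,
       -0.03210322]), 'joint_efforts': array([ 1.61982036e-03, -5.70063329e+01, -5.01158631e+01, -3.17005242e-04,
        9.61859449e-03, -1.16590691e-04]), 'tool_pos': array([232.74259908, 552.54668539, 230.44805756]), 'tcp_rot': array([-1.79915464e+02, -7.45401329e-03,  1.57150966e+02]), 'ft_force': array([-0.20441784, -0.63402504,  0.37554168]), 'wrist_torque': array([ 0.00976351, -0.04948386,  0.02735848]), 'grip_force': 0.0, 'finger_gap': 85.46375682164222}
```

View pics/scene0.png

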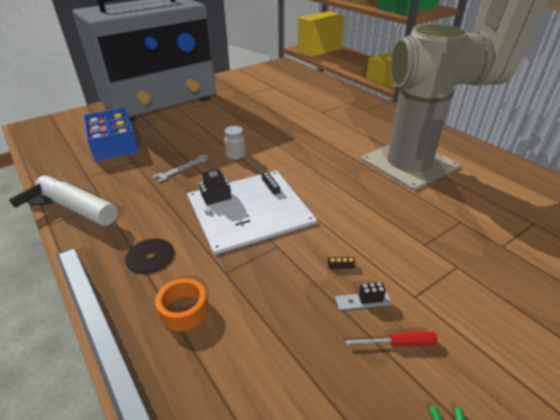

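View pics/top0.png

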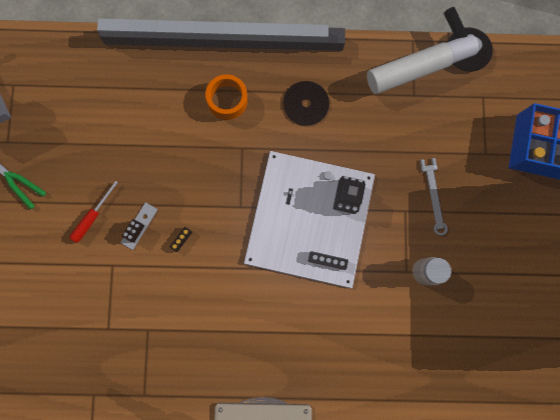

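The scene view shows the block at (365,297) and the slot at (240,222). In the top view, the block is at (140,226), with its hole end up and to the right at (147,212), and the slot is at (290,196). The panel's x axis points up in that image, and the nut is at (326,175).

```bash
cat > h.py <<'E'
import numpy as np,cv2
def ray(s,u,v):
    d=np.array([(u-s["cx"])/s["fx"],-(v-s["cy"])/s["fy"],-1.]); T=np.array(s["pose"])
    d=T[:3,:3]@d; return T[:3,3],d/np.linalg.norm(d)
def onz(s,u,v,z):
    o,d=ray(s,u,v); return o+d*(z-o[2])/d[2]
def tri(*obs):
    A=np.zeros((3,3));b=np.zeros(3);R=[ray(*o) for o in obs]
    for o,d in R:
        P=np.eye(3)-np.outer(d,d);A+=P;b+=P@o
    p=np.linalg.solve(A,b); return p,[round(float(np.linalg.norm((np.eye(3)-np.outer(d,d))@(p-o))),1) for o,d in R]
E
python3 - <<'E'
import pickle,cv2,numpy as np
d=pickle.load(open("d0.pkl","rb")); t=d["top"]["pixels"]
def crop(im,x,y,w,h,f): return cv2.resize(im[y:y+h,x:x+w],None,fx=f,fy=f,interpolation=cv2.INTER_CUBIC)
a=crop(t,110,195,65,60,6); b=crop(t,265,170,65,60,6)
im=np.hstack([a,b]); 
c=cv2.resize(d["scene"]["pixels"][205:315,185:395],(780,409))[:,:]
cv2.imwrite("pics/c1.png",cv2.resize(np.vstack([im,np.zeros((10,780,3),np.uint8),c]),(585,584)))
cv2.imwrite("pics/c1.png",im)
from h import onz
print(onz(d["top"],140,226,40),onz(d["top"],290,196,12))
E
```

```text
[504.34269647 291.09176417  40.        ] [587.77225479 -55.15671098  12.        ]
```

View pics/c1.png

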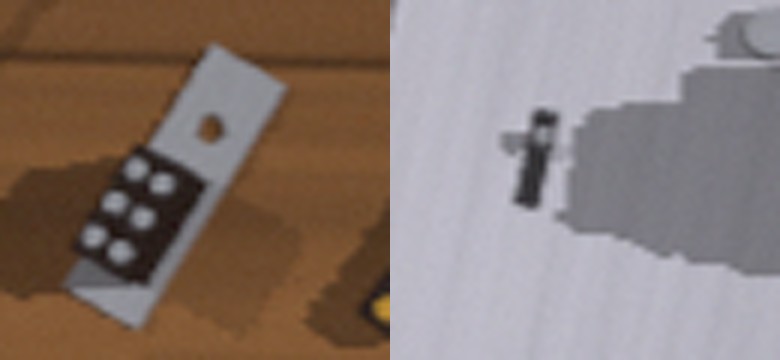

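View pics/wrist0.png

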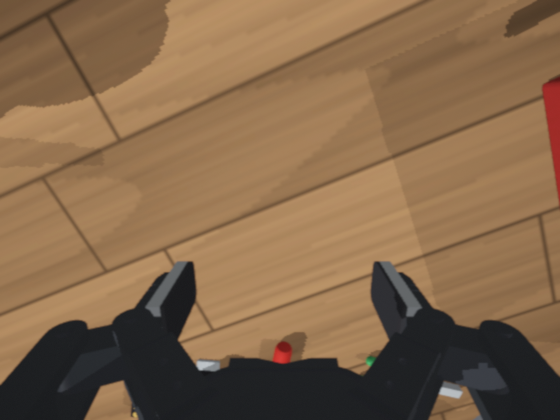

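The crop shows the plate corners at (212,43), (287,88), (140,330) and (65,288), with the hole at (210,128). The slot runs from (545,112) to (525,208) and the stud is near (541,132). The wrist view doesn't show the block.

Run:
```python
import pickle,cv2,numpy as np
from h import *
d=pickle.load(open("d0.pkl","rb")); t=d["top"]; s=d["scene"]
f=lambda u,v:(110+(u+.5)/6-.5,195+(v+.5)/6-.5)
c=[onz(t,*f(*p),4) for p in [(212,43),(287,88),(140,330),(65,288)]]
c=np.array(c); print(c.round(1), [np.linalg.norm(c[i]-c[i-1]).round(1) for i in range(4)])
ctr=c.mean(0); ax=(c[0]+c[1]-c[2]-c[3]); print("centre",ctr,"yaw",np.degrees(np.arctan2(ax[1],ax[0])))
ax/=np.linalg.norm(ax); print("grip",ctr-16*ax,"hole",onz(t,*f(210,128),4))
print("scene hole tri", tri((t,*f(210,128)),(s,351,301)), tri((t,140,226),(s,372,290)))
g=lambda u,v:(265+(u-390+.5)/6-.5,170+(v+.5)/6-.5)
a=onz(t,*g(545,112),12);b=onz(t,*g(525,208),12);print("slot",a,b,(a+b)/2,np.linalg.norm(a-b),np.degrees(np.arctan2(*(a-b)[1::-1])),"stud",onz(t,*g(541,132),22))
# panel
hsv=cv2.cvtColor(t["pixels"],cv2.COLOR_BGR2HSV); m=((hsv[...,1]<60)&(hsv[...,2]>90)).astype(np.uint8); m[:140]=0;m[300:]=0;m[:,:235]=0;m[:,385:]=0
m=cv2.morphologyEx(m,cv2.MORPH_CLOSE,np.ones((25,25)))
k=max(cv2.findContours(m,0,1)[0],key=cv2.contourArea)
P=np.array([onz(t,*p,12)[:2] for p in k[:,0]],np.float32); R=cv2.minAreaRect(P);print(R); bx=cv2.boxPoints(R); print(bx)
```

```text
[[567.  291.9   4. ]
 [549.6 261.1   4. ]
 [452.  313.5   4. ]
 [467.9 344.    4. ]] [np.float64(112.0), np.float64(35.4), np.float64(110.8), np.float64(34.3)]
centre [509.13941335 302.62212881   4.        ] yaw -27.988814207815572
grip [495.01078566 310.13091564   4.        ] hole [532.80689745 290.71793041   4.        ]
scene hole tri (array([531.81541424, 291.60279113,   4.43784888]), [1.4, 1.4]) (array([498.72733789, 302.21812098,  28.06972084]), [10.6, 10.6])
slot [606.68023474 -55.87659587  12.        ] [567.60323064 -48.4856886   12.        ] [587.14173269 -52.18114223  12.        ] 39.76980964615792 -10.710236031767963 stud [596.59986671 -53.8694752   22.        ]
((535.794677734375, -103.42521667480469), (262.010009765625, 281.354736328125), 78.4662094116211)
[[ 371.7641   -203.65698 ]
 [ 647.43744  -259.9127  ]
 [ 699.82526    -3.193451]
 [ 424.15192    53.062256]]
```

```bash
python3 steer.py '[[0, 0, 2, -50, -18, 15, 85], [0, 0, 4, -110, -40, 32, 80], [0, 0, 5, -170, -62, 50, 70], [0, 0, 5, -230, -84, 68, 60], [0, 0, 5, -290, -106, 85, 60], [0, 0, 5, -325, -118, 97, 60], [0, 0, 5.15, -336, -122, 101, 60], [0, 0, 5.15, -336, -122, 101, 60]]'
python3 - <<'E'
from bench import r, viewer
import cv2,pickle
w=viewer.snapshot("wrist");pickle.dump(w,open("w1.pkl","wb"));cv2.imwrite("pics/w1.png",w["pixels"]);print(r.sense()["tool_pos"],r.sense()["tcp_rot"])
E
```

```text
time: 1.15
tool_pos: [495.0, 309.5, 129.7]
tcp_rot: [-179.9, -0.1, 151.9]
ft_force: [0.7, 1.6, -0.1]
finger_gap: 59.9
grip_force: 0.0
[494.72447287 310.5068842  130.28828438] [-1.79995670e+02 -4.15868764e-02  1.51985097e+02]
```

View pics/w1.png

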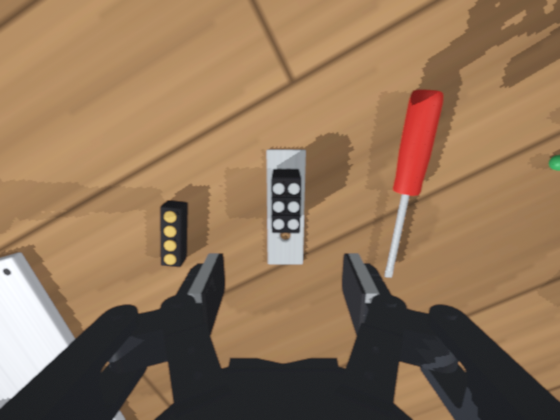

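The wrist view shows the plate at (267..305, 150..264), the hole at (285,237), and the screws at (279/292, 188/206/225).

Run:
```python
import pickle,cv2,numpy as np
from h import *
w=pickle.load(open("w1.pkl","rb"));d=pickle.load(open("d0.pkl","rb"));t=d["top"]
hsv=cv2.cvtColor(w["pixels"],cv2.COLOR_BGR2HSV)
def comps(m,x0,x1,y0,y1):
    z=np.zeros_like(m);z[y0:y1,x0:x1]=m[y0:y1,x0:x1]
    return cv2.connectedComponentsWithStats(z.astype(np.uint8))
m=(hsv[...,1]<70)&(hsv[...,2]>90)
n,l,st,ce=comps(m,255,318,140,275)
print([(st[i,4],ce[i].round(1).tolist()) for i in range(1,n) if st[i,4]>15])
ms=(hsv[...,1]<90)
z=np.zeros_like(ms);z[140:275,255:318]=ms[140:275,255:318]
k=max(cv2.findContours(z.astype(np.uint8),0,1)[0],key=cv2.contourArea)
P=np.array([onz(w,*p,4)[:2] for p in k[:,0]],np.float32);R=cv2.minAreaRect(P);print("plate+housing rect",R)
hole=onz(w,285,237,4);print("hole",hole)
scr=[ce[i] for i in range(1,n) if 40<st[i,4]<200]
S=np.array([onz(w,*c,40) for c in scr]);print(S.round(1),S.mean(0))
f=lambda u,v:(110+(u+.5)/6-.5,195+(v+.5)/6-.5)
# all six screws mean top: 
tt=np.mean([f(*p) for p in [(137,168),(163,184),(115,203),(143,218),(93,237),(120,252)]],0)
ww=np.mean(scr,0) if len(scr)==6 else (285.5,206)
print("screw mean tri",tri((t,*tt),(w,*ww)), "hole tri",tri((t,*f(210,128)),(w,285,237)))
```

```text
[(np.int32(3343), [285.2, 208.0])]
plate+housing rect ((509.6738586425781, 305.3341979980469), (36.937374114990234, 113.05701446533203), 61.88591766357422)
hole [533.8719633  292.46692968   4.        ]
[] nan
screw mean tri (array([496.26160141, 312.29779414,  36.89117308]), [0.5, 0.5]) hole tri (array([533.83122928, 291.67663844,   2.03844227]), [0.9, 0.9])<stdin>:17: RuntimeWarning: Mean of empty slice.
  ret = ret.dtype.type(ret / rcount)
```

```bash
python3 steer.py '[[0, 0, 0, 0, 2.6, 45, 50], [0, 0, 0, -0.3, 2.6, 85, 45], [0, 0, 0, -0.3, 2.6, 108, 45], [0, 0, 0, -0.3, 2.6, 120, 45], [0, 0, 0, -0.3, 2.6, 120, 10], [0, 0, 0, -0.3, 2.6, 120, 10], [0, 0, 0, -0.3, 2.6, 120, 10], [0, 0, 0, -0.3, 2.6, 120, 10]]' 60; python3 steer.py '[[0, 0, 0, 0, 0, 0, 10], [0, 0, 0, 0, 0, -20, 10], [0, 0, 0, 0, 0, -60, 10], [0, 0, 0, 0, 0, -90, 10], [0, 0, 0, 0, 0, -90, 10]]' 60;  python3 - <<'E'
from bench import r, viewer
import cv2,pickle
w=viewer.snapshot("wrist");pickle.dump(w,open("w2.pkl","wb"));cv2.imwrite("pics/w2.png",w["pixels"]);s=r.sense();print(s["tool_pos"],s["tcp_rot"],s["ft_force"],s["wrist_torque"])
E
```

```text
time: 2.2
tool_pos: [497.1, 312.4, 11.0]
tcp_rot: [180.0, 0.0, 152.0]
ft_force: [-0.8, -0.4, 1.0]
finger_gap: 23.2
grip_force: 62.3
time: 2.82
tool_pos: [499.3, 313.5, 104.9]
tcp_rot: [179.6, 0.2, 152.0]
ft_force: [-0.1, 0.3, -1.7]
finger_gap: 22.9
grip_force: 61.9
[497.87994529 312.73050993 102.28989307] [1.79827433e+02 1.22604646e-01 1.51995803e+02] [ 0.31914078 -0.37269085 -3.52830903] [0.01800688 0.01135518 0.00674737]
```

View pics/w2.png

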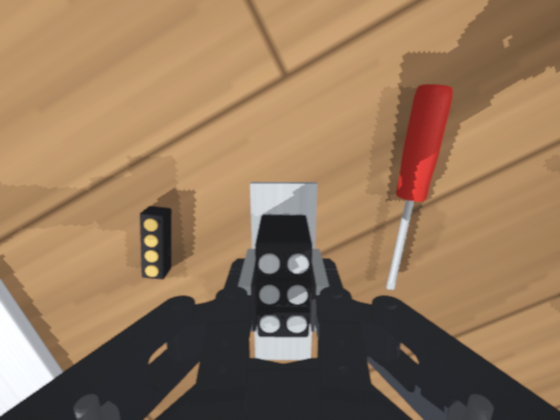

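The block is held square between the fingers. The screws are at (269/298, 264/295/324) and the tail edge runs from (250,183) to (317,183). Next I'll move over to look at the slot.

```bash
python3 steer.py '[[0, 0, -2, -25, -20, -10, 10], [0, 0, -4, -60, -50, -20, 10], [0, 0, -7, -105, -88, -30, 10], [0, 0, -9, -150, -126, -38, 10], [0, 0, -11, -195, -163, -38, 10], [0, 0, -13, -240, -200, -38, 10], [0, 0, -15, -275, -230, -38, 10], [0, 0, -16.5, -300, -250, -38, 10]]' 60;python3 steer.py '[[0, 0, 0, -8, -12, 0, 10], [0, 0, 0, -8, -12, 0, 10], [0, 0, 0, -8, -12, 0, 10]]'
python3 - <<'E'
from bench import r, viewer
import cv2,pickle
w=viewer.snapshot("wrist");pickle.dump(w,open("w3.pkl","wb"));cv2.imwrite("pics/w3.png",w["pixels"]);s=r.sense();print(s["tool_pos"],s["tcp_rot"],s["ft_force"],s["wrist_torque"])
pickle.dump(s,open("s3.pkl","wb"))
E
```

```text
time: 3.88
tool_pos: [643.4, -51.7, 135.9]
tcp_rot: [-180.0, -0.2, 168.5]
ft_force: [-0.0, 0.2, -2.1]
finger_gap: 22.9
grip_force: 61.9
time: 4.25
tool_pos: [649.1, -61.3, 137.7]
tcp_rot: [180.0, -0.1, 168.5]
ft_force: [0.5, -0.5, -1.9]
finger_gap: 23.1
grip_force: 61.9
[649.21888114 -61.19797989 138.00052787] [ 1.79980498e+02 -4.49603329e-02  1.68566667e+02] [ 0.87335846 -0.24687813 -2.77969061] [0.0611406  0.06633646 0.00049883]
```

View pics/w3.png

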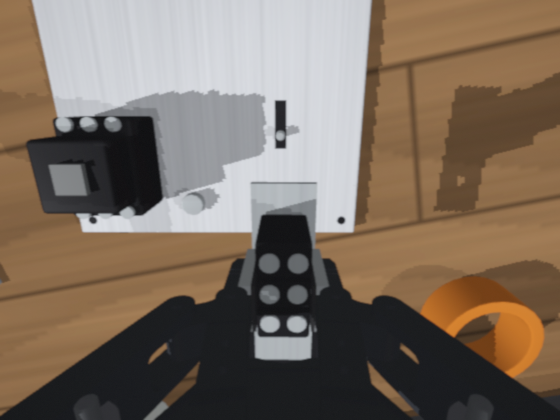

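The slot spans (275..286, 100..149), with the stud top at about (280,135). The plate is square to the slot.

Run:
```python
import pickle,cv2,numpy as np
from h import *
from scipy.spatial.transform import Rotation as Ro
w=pickle.load(open("w3.pkl","rb"));s=pickle.load(open("s3.pkl","rb"));t=pickle.load(open("d0.pkl","rb"))["top"]
g=cv2.cvtColor(w["pixels"],cv2.COLOR_BGR2GRAY)
print(g[96:154:1,280].tolist()); print(g[135,270:292].tolist())
roi=g[90:160,265:300]; ys,xs=np.where(roi<75); pts=np.c_[xs+265,ys+90]
P=np.array([onz(w,*p,12)[:2] for p in pts],np.float32);R=cv2.minAreaRect(P);print("slot",R)
R0=Ro.from_euler("xyz",s["tcp_rot"],degrees=True).as_matrix();tc=s["tool_pos"]
T=lambda p:(R0.T@(p-tc)).round(2)
print("slot tool",T(np.array([*R[0],12])),"stud world",onz(w,280,135,22),"tool",T(onz(w,280,135,22)))
gg=lambda u,v:(265+(u-390+.5)/6-.5,170+(v+.5)/6-.5)
print("slot tri",tri((w,280.5,125),(t,*gg(535,160))),"stud tri",tri((w,280,135),(t,*gg(541,132))))
# block in tool: z up = -tool z. underside 10 below TCP
zt=tc[2]-10
for px in [(269,264),(298,264),(269,295),(298,295),(269,324),(298,324)]: print("scr",T(onz(w,*px,zt+40)),end=" ")
for px in [(251,183),(317,183)]: print("tail",T(onz(w,*px,zt+4)))
# panel edges yaw: near edge row ~232 
e=[]
for a in range(90,240,10):
    col=g[215:250,a].astype(int);e.append((a,215+np.argmin(np.diff(col))+.5))
E=np.array([onz(w,*p,12)[:2] for p in e]); print(e); v=np.polyfit(E[:,1],E[:,0],1);print("panel yaw",-np.degrees(np.arctan(v[0])))
```

```text
[218, 218, 218, 205, 145, 66, 41, 40, 39, 39, 40, 40, 40, 39, 40, 39, 39, 39, 39, 38, 37, 39, 38, 38, 39, 38, 37, 38, 38, 39, 38, 39, 39, 51, 91, 128, 145, 171, 181, 181, 180, 180, 177, 164, 120, 63, 39, 37, 37, 37, 38, 63, 143, 204, 216, 216, 216, 216]
[202, 203, 200, 192, 168, 141, 160, 178, 181, 181, 181, 179, 174, 156, 125, 105, 136, 167, 178, 194, 206, 210]
slot ((587.9835205078125, -50.053470611572266), (7.746324062347412, 38.12799072265625), 78.10130310058594)
slot tool [ 62.13  -1.26 126.05] stud world [595.64547099 -52.00083284  22.        ] tool [ 54.24  -1.64 116.04]
slot tri (array([588.40409868, -51.36555166,   6.26987145]), [1.1, 1.1]) stud tri (array([594.41828931, -52.44045327,  34.39847106]), [0.8, 0.8])
scr [ 14.79  -4.94 -29.99] scr [ 14.77   7.09 -29.99] scr [ -0.16  -5.17 -30.  ] scr [ -0.18   7.3  -30.  ] scr [-15.17  -5.39 -30.01] scr [-15.18   7.51 -30.01] tail [ 40.42 -15.17   6.03]
tail [40.39 17.94  6.04]
[(90, np.float64(231.5)), (100, np.float64(231.5)), (110, np.float64(231.5)), (120, np.float64(231.5)), (130, np.float64(231.5)), (140, np.float64(231.5)), (150, np.float64(231.5)), (160, np.float64(231.5)), (170, np.float64(231.5)), (180, np.float64(231.5)), (190, np.float64(231.5)), (200, np.float64(231.5)), (210, np.float64(231.5)), (220, np.float64(231.5)), (230, np.float64(231.5))]
panel yaw -11.493115175293719
```

```bash
python3 steer.py '[[0, 0, 0, 30, -3, 15, 10], [0, 0, 0, 75, -3, 40, 10], [0, 0, 0, 105, -3, 65, 10], [0, 0, 0, 113, -3, 85, 10], [0, 0, 0, 113, -3, 96, 10], [0, 0, 0, 113, -3, 100, 10], [0, 0, 0, 113, -3, 100, 10], [0, 0, 0, 113, -3, 100, 10]]' 80; python3 steer.py '[[0, 0, 0, 0, 0, 1.5, 10], [0, 0, 0, 0, 0, 3, 10], [0, 0, 0, 0, 0, 4, 10], [0, 0, 0, 0, 0, 4, 10]]'
```

```text
time: 5.3
tool_pos: [539.4, -43.3, 39.2]
tcp_rot: [180.0, 0.1, 168.5]
ft_force: [0.8, 0.2, -2.4]
finger_gap: 23.1
grip_force: 82.0
time: 5.8
tool_pos: [538.2, -43.2, 34.1]
tcp_rot: [-180.0, -0.0, 168.5]
ft_force: [-0.1, 0.1, -1.8]
finger_gap: 22.6
grip_force: 82.0
```

```bash
python3 steer.py '[[0, 0, 0, 0, 0, 1, 10], [0, 0, 0, 0, 0, 1.5, 10], [0, 0, 0, 0, 0, 1.5, 10]]';python3 steer.py '[[0, 0, 0, 0, 0, 0.7, 10], [0, 0, 0, 0, 0, 0.7, 10]]';python3 steer.py '[[0, 0, 0, 0, 0, 0.7, 10], [0, 0, 0, 0, 0, 0.7, 10]]'
```

```text
time: 6.18
tool_pos: [538.4, -43.2, 32.9]
tcp_rot: [-180.0, 0.0, 168.5]
ft_force: [-0.4, 0.4, -1.1]
finger_gap: 22.7
grip_force: 82.2
time: 6.42
tool_pos: [538.6, -43.2, 32.6]
tcp_rot: [-180.0, 0.0, 168.5]
ft_force: [-3.3, 0.0, 3.8]
finger_gap: 23.0
grip_force: 83.0
time: 6.68
tool_pos: [538.7, -43.2, 32.2]
tcp_rot: [-180.0, 0.0, 168.5]
ft_force: [-5.5, 1.5, 9.2]
finger_gap: 22.7
grip_force: 83.8
```

```bash
python3 steer.py '[[0, 0, 0, -1.5, 0, -0.3, 10], [0, 0, 0, -3, 0, -0.3, 10], [0, 0, 0, -4.5, 0, -0.3, 10], [0, 0, 0, -6, 0, -0.3, 10], [0, 0, 0, -7.5, 0, -0.3, 10], [0, 0, 0, -9, 0, -0.3, 10], [0, 0, 0, -10, 0, -0.3, 10]]';for i in 1;do :;done; python3 steer.py '[[0, 0, 0, -1, 0, 0, 10], [0, 0, 0, -2, 0, 0, 10]]';python3 steer.py '[[0, 0, 0, -1, 0, 0, 10], [0, 0, 0, -2, 0, 0, 10]]'
```

```text
time: 7.55
tool_pos: [548.5, -45.2, 32.4]
tcp_rot: [180.0, 0.0, 168.5]
ft_force: [-5.4, 1.6, 6.9]
finger_gap: 22.4
grip_force: 83.6
time: 7.8
tool_pos: [550.4, -45.5, 32.2]
tcp_rot: [180.0, 0.0, 168.5]
ft_force: [-3.6, 0.4, 5.7]
finger_gap: 23.1
grip_force: 83.5
time: 8.05
tool_pos: [552.4, -45.9, 31.6]
tcp_rot: [180.0, 0.0, 168.5]
ft_force: [0.6, 1.4, -0.1]
finger_gap: 22.7
grip_force: 82.5
```

```bash
python3 steer.py '[[0, 0, 0, -1, 0, 0.3, 10], [0, 0, 0, -1, 0, 0.6, 10]]';python3 steer.py '[[0, 0, 0, -1, 0, 0.3, 10], [0, 0, 0, -1, 0, 0.6, 10]]';python3 steer.py '[[0, 0, 0, -0.5, 0, 0.5, 10], [0, 0, 0, -0.5, 0, 0.5, 10]]'
```

```text
time: 8.3
tool_pos: [553.2, -46.0, 30.8]
tcp_rot: [180.0, 0.0, 168.5]
ft_force: [1.9, 1.9, -1.4]
finger_gap: 22.6
grip_force: 82.3
time: 8.55
tool_pos: [553.9, -46.2, 30.3]
tcp_rot: [180.0, -0.0, 168.5]
ft_force: [0.2, 2.7, -1.0]
finger_gap: 23.0
grip_force: 82.2
time: 8.8
tool_pos: [554.2, -46.3, 29.8]
tcp_rot: [180.0, -0.0, 168.5]
ft_force: [0.3, 2.5, -2.0]
finger_gap: 22.9
grip_force: 82.2
```

```bash
python3 steer.py '[[0, 0, 0, 0, 0.3, 0.7, 10], [0, 0, 0, 0, 0.3, 1.5, 10], [0, 0, 0, 0, 0.3, 2.5, 10]]';python3 steer.py '[[0, 0, 0, 0, 0, 1, 10], [0, 0, 0, 0, 0, 2, 10], [0, 0, 0, 0, 0, 2.5, 10]]';python3 steer.py '[[0, 0, 0, 0, 0, 0.5, 10], [0, 0, 0, 0, 0, 1, 10]]'
```

```text
time: 9.18
tool_pos: [554.6, -46.2, 27.5]
tcp_rot: [-180.0, 0.0, 168.5]
ft_force: [-0.6, 2.2, -1.3]
finger_gap: 22.8
grip_force: 82.2
time: 9.55
tool_pos: [554.5, -46.1, 24.9]
tcp_rot: [180.0, -0.0, 168.5]
ft_force: [-0.7, 1.5, -1.8]
finger_gap: 22.6
grip_force: 82.2
time: 9.8
tool_pos: [554.6, -46.2, 24.0]
tcp_rot: [-180.0, -0.0, 168.5]
ft_force: [0.6, 2.0, -1.9]
finger_gap: 22.4
grip_force: 82.2
```

```bash
python3 steer.py '[[0, 0, 0, 0, 0, 0.5, 10], [0, 0, 0, 0, 0, 0.8, 10], [0, 0, 0, 0, 0, 0.8, 10]]';python3 steer.py '[[0, 0, 0, 0, 0, 0.5, 10], [0, 0, 0, 0, 0, 0.7, 10]]';python3 steer.py '[[0, 0, 0, 0, 0, 0.4, 10], [0, 0, 0, 0, 0, 0.6, 10]]'
```

```text
time: 10.18
tool_pos: [554.6, -46.1, 23.2]
tcp_rot: [-180.0, 0.0, 168.5]
ft_force: [0.0, 1.6, -2.5]
finger_gap: 22.8
grip_force: 82.2
time: 10.42
tool_pos: [554.6, -46.2, 23.0]
tcp_rot: [-180.0, -0.0, 168.5]
ft_force: [-5.0, 3.0, 6.4]
finger_gap: 22.7
grip_force: 83.3
time: 10.68
tool_pos: [554.6, -46.1, 23.0]
tcp_rot: [-180.0, -0.0, 168.5]
ft_force: [-8.6, 4.4, 12.4]
finger_gap: 22.7
grip_force: 83.9
```

```bash
python3 steer.py '[[0, 0, 0, 0, 0, -1, 10], [0, 0, 0, 0, 0, -1, 10], [0, 0, 0, 0, 0, -1, 45], [0, 0, 0, 0, 0, -1, 45], [0, 0, 0, 0, 0, -1, 45], [0, 0, 0, 0, 0, -6, 45], [0, 0, 0, 0, 0, -30, 45], [0, 0, 0, 0, 0, -75, 45]]';python3 steer.py '[[0, 0, 0, 20, 0, -30, 45], [0, 0, 0, 40, 0, -40, 45], [0, 0, 0, 40, 0, -40, 45], [0, 0, 0, 40, 0, -40, 45]]'
python3 - <<'E'
from bench import r, viewer
import cv2,numpy as np
a=viewer.snapshot("wrist")["pixels"]; b=viewer.snapshot("top")["pixels"]; c=viewer.snapshot("scene")["pixels"]
f=lambda im,x,y,w,h:cv2.resize(im[y:y+h,x:x+w],(390,290),interpolation=cv2.INTER_CUBIC)
cv2.imwrite("pics/f.png",np.vstack([np.hstack([f(a,0,0,560,420),f(b,255,150,130,97)]),np.hstack([f(c,180,160,140,104),f(a,180,150,200,149)])]))
E
```

```text
time: 11.68
tool_pos: [552.8, -45.9, 95.9]
tcp_rot: [-180.0, -0.2, 168.5]
ft_force: [0.7, -1.2, -0.1]
finger_gap: 45.5
grip_force: 0.0
time: 12.18
tool_pos: [515.6, -38.3, 136.7]
tcp_rot: [-180.0, 0.0, 168.5]
ft_force: [-0.9, 0.2, -0.4]
finger_gap: 45.3
grip_force: 0.0
```

View pics/f.png

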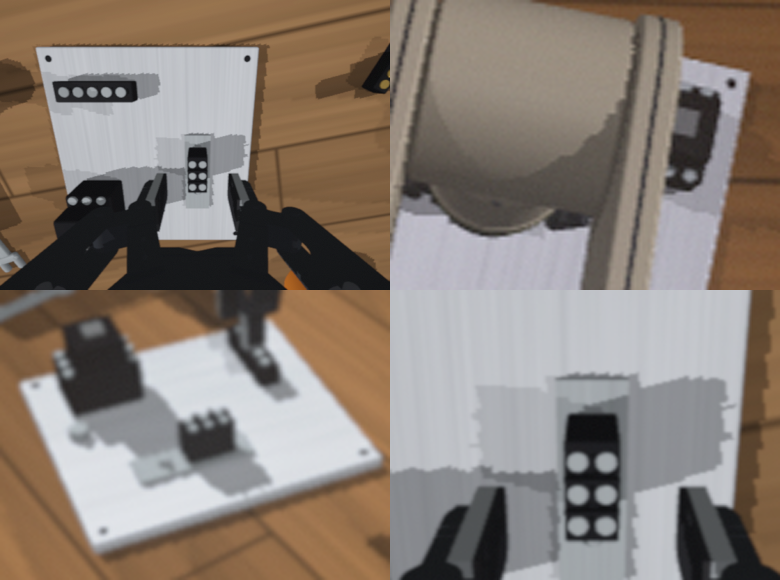

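The block lies flat and square along the slot, with the stud seen at its hole near (168,464) in the scene crop. The gripper is clear and reads no force.

```bash
python3 -c "
from bench import r, viewer
print(r.hand_in())"
```

```text
the job is handed in; nothing more can be done
None
```

I slid the block along the slot until the stud came up through its hole, and it dropped about 9.5 mm onto the back plate. It was left released and lying along the slot, and the job was handed in at about 12 s; the hand-in gave no verdict. The wrist sensor never read more than about 16 N.

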